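# Pack away the microscope accessories

## Task

Put the microscope's accessories away. In the storage cradle, first seat the stage insert with the round opening flat and square in the pocket, then lay the white separator sheet squarely on it, then seat the insert with the oblong opening flat on the sheet. Also lay every filter cube (grey block with one round window) in the deep white bin and every optical slider (flat bar with a pull tab) in the shallow steel tray, each flat on the floor of its container with its windows up, and leave the other things on the bench where they are.

Things in the scene. Friction and masses are not known exactly. Their poses are not given: they have to be found in the camera images.
- cradle: fixed storage cradle: black foot 150 x 82 x 4 mm (own x, y), four grey corner brackets to 49 mm height with flared lips to 61 mm, and between them a raised seat 112 x 36 mm, top 16 mm above the table. The pocket inside the brackets is 124 x 56 mm, long side along own x; its long sides are open for fingers over the middle 70 mm. Origin on the table under its centre
- pocket (a point): centre of the pocket floor (top of the cradle's seat, 16 mm above the table); axes as the cradle: x along the long side, z up
- dish_insert: stage insert with a ROUND opening: aluminium plate 120 x 52 x 14 mm (own x, y, z) with a round through-hole of 36 mm; origin at the centre of its underside; symmetric under a half turn about z
- slide_insert: stage insert with an oblong opening: aluminium frame 120 x 52 x 14 mm (own x, y, z) with a 78 x 30 mm rectangular window; origin at the centre of its underside; symmetric under a half turn
- sheet: separator sheet: stiff plain white foam-plastic sheet 118 x 50 x 8 mm (own x, y, z), no openings; origin at the centre of its underside
- cube_bin: deep white plastic bin, fixed, outside 120 x 230 x 45 mm (own x, y, z), walls 5 mm, open on top; origin on the table under its centre
- cube_bin_in (a point): centre of the inner floor of the white bin (inside 110 x 220 mm, own x, y; the floor is 5 mm above the table and the walls end 40 mm above it)
- slider_tray: shallow steel tray, fixed, outside 160 x 170 x 26 mm (own x, y, z), walls 5 mm, open on top; origin on the table under its centre
- slider_tray_in (a point): centre of the inner floor of the steel tray (inside 150 x 160 mm, own x, y; the floor is 5 mm above the table and the walls end 21 mm above it)
- cube1: filter cube: plain grey block 60 x 40 x 36 mm (own x, y, z) with an amber round window in its top face; origin at the centre of its underside, z up out of the window; may be absent
- cube2: filter cube: plain grey block 60 x 40 x 36 mm (own x, y, z) with an amber round window in its top face; origin at the centre of its underside, z up out of the window; may be absent
- cube3: filter cube: plain grey block 60 x 40 x 36 mm (own x, y, z) with an amber round window in its top face; origin at the centre of its underside, z up out of the window; may be absent
- slider1: optical slider: flat aluminium bar 90 x 30 x 16 mm (own x, y, z) with two round glass windows in its top face and a black pull tab (18 x 16 mm, 2 to 14 mm above the underside) on its +x end, 108 mm long in all; origin at the centre of the bar's underside; may be absent
- slider2: optical slider: flat aluminium bar 90 x 30 x 16 mm (own x, y, z) with two round glass windows in its top face and a black pull tab (18 x 16 mm, 2 to 14 mm above the underside) on its +x end, 108 mm long in all; origin at the centre of the bar's underside; may be absent
- oil_bottle: bystander: small bottle, 32 mm across, 65 mm tall; origin under its centre
- slide_box: bystander: flat blue slide box 90 x 45 x 30 mm; origin under its centre
- eyepiece: bystander: steel-grey eyepiece standing upright, 46 mm across, 58 mm tall; origin under its centre
- dish: bystander: closed clear dish, 64 mm across, 18 mm tall; origin under its centre
There are look-alikes about, which are no part of the job. Leave any red look-alike of the cube1 alone.

How it is judged:
By the outcome, as a careful person would: the job done as asked, in the order asked, and still so for the second after the job is handed in, with the robot touching nothing.
Of cube1, cube2, cube3, slider1, slider2 only 3 to 5 are there at a start; the rules pass over those that are not, and their reading is None.
At some moment in a run one of dish_insert, sheet, slide_insert, cube1, cube2, cube3, slider1, slider2 may be knocked a few centimetres aside while the robot is not near it.
It also fails if it takes over 210 s, if anything falls off the work surface, if the arm or the gripper's body presses on something with over 40 N, if the wrist force passes 120 N, or if a joint passes its speed limit or range.

## Robot

A 6-joint arm with a two-finger parallel gripper is mounted at the origin on the work surface. World frame = base frame: x ahead of the robot, y to its left, z up, the work surface at z = 0. Lengths are in m, angles in rad, forces in N, time in s.
With the tool pointing down it reaches from about 0.225 to 0.875 m from the base axis. Payload 3.4 kg.
Tool frame: the origin (TCP) lies midway between the tips of the shut fingers; the grasp point (between the pads) lies 19 mm behind it; z points along the fingers, y is the line along which they close (so a half turn about z gives the same grasp; the last joint's range is limited). The gripper opens to 85 mm and grips with 20 to 120 N. Pads are 22 mm wide; open, the fingers measure 114 mm over their backs; the gripper's body (76 mm by 85 mm) begins 54 mm behind the grasp point. The pads swing forward as they close: fully open they stand 13 mm farther back than shut.
Start: joints at [-1.317, 0.276, 1.505, -0, 1.361, -0.121], TCP at [0.211, -0.535, 0.231] pointing down, gripper open.
Joint ranges: [-2.89, 2.89], [-0.75, 2.08], [0.22, 2.7], [-1.18, 4.32], [0.11, 2.71], [-2.7, 2.7]. Speed limits (rad/s): [2.57, 2.57, 3.14, 3.14, 3.14, 3.14].

## Interface

Orientations are given as a 3x3 rotation matrix whose columns are the frame's x, y, z axes.
In Python, from cell import ctrl gives the robot as it stands.
- The arm moves only by the tool move_arm, never from a script. Its argument "deltas" is a list of rows, each a list of 5 numbers: the shift along the tool's x, y, z in cm, then the turn about the tool's z in degrees, then the opening, from -1 (shut) to 1 (fully open). In form: [[dx, dy, dz, roll, fingers], ...]. A call has 1 to 20 rows; each row shifts and turns the commanded pose from where the row before left it, along the tool's axes as they then stand; what a row does not reach is not made up. A row lasts 1/8 s, in which the tool goes at most 62.5 mm and 10.7 degrees, less where a joint would pass 70% of its speed; a pose out of reach is approached as far as the arm can. A call is refused whole if a number of a shift passes 6.25 or a number of a turn 10.7, either way. A call with a gripper value outside its range is refused whole. The fingers move at their own pace and stop on an object; "newtons" is the grip in N (left out, the last holds). Time passes only in rows, so rows that do not move let the fingers close. It gives the time, the measured TCP pose, the force, the opening and the grip force at its end, in the units of the state.
- ctrl.state(): the state, without advancing time (a new reading comes with each control period).
- ctrl.snapshot(name): name is "scene" or "side" or "wrist"; returns a dict with "frame" (420x560x3 uint8, red, green, blue), "depth" (420x560 float32, m along the optical axis (not along the pixel's ray), 0 where there is no reading), "camera_matrix" (3x3 intrinsics, pixels), "D" ([k1, k2, p1, p2, k3] as OpenCV has them; the pictures are not rectified), "R" (3x3) and "t" (3): a world point X has camera coordinates R X + t; the wrist camera has in their place "hand_eye" (4x4, takes a point from camera to tool coordinates, whose origin is the TCP and whose axes are the flange's). Camera axes: x right, y down, z forward; pixel columns grow to the right and rows downward; lengths in m; the calibration is good to about 2 mm. A picture is of the moment at which its call begins: read the wrist's pose just before it.
- ctrl.finish_job(): hands the job in; it is judged then, once.
The state is a dict: "time": time; "joint_positions": joint angles; "joint_vel": joint speeds; "tau": joint torques, N m; "position": TCP position; "tool_rot": TCP orientation; "wrist_force": force on the tool from outside, world axes, zero at the start; "torque": the same for the moment, N m; "width": finger opening in m; "grasp_force": force on a finger pad.
Only numpy, scipy, OpenCV 4.12 (cv2) and the standard library are available. Lean on these libraries where they do the work, as an engineer would, in place of code of your own. Each camera call takes 0.05 s, during which the arm holds its last target. There are 200 camera calls.

## Working session

There is one attempt and no reset: what is moved stays moved. The work goes in short steps, Python scripts to look and compute and a tool call to move; the robot and the scene stay as the last step left them, time stands still between calls to the robot, and variables do not carry over. Pictures are saved under pics/ and viewed, at most 14 in all, crops included, and the job is handed in when it is done.

Besides the shell and the picture viewer there is one more tool, called as name([rows], argument=value, ...), one row to a line, values as JSON. move_arm: Moves the arm, as the interface text tells. Its arguments: {"type":"object","properties":{"deltas":{"type":"array","items":{"type":"array","items":{"type":"number"}}},"newtons":{"type":"number"}},"required":["deltas"]}

```bash
ls; mkdir -p pics; cat > h.py <<'E'
import numpy as np, cv2
from cell import ctrl
def snap(n):
    st=ctrl.state(); s=ctrl.snapshot(n)
    if 'hand_eye' in s:
        T=np.eye(4);T[:3,:3]=np.array(st['tool_rot']);T[:3,3]=st['position']
        M=T@np.array(s['hand_eye']); s['Rw']=M[:3,:3]; s['c']=M[:3,3]
    else:
        R=np.array(s['R']); s['Rw']=R.T; s['c']=-R.T@np.array(s['t'])
    s['K']=np.array(s['camera_matrix']);s['Dc']=np.array(s['D'],float)
    return s
def rays(s,px):
    u=cv2.undistortPoints(np.array(px,float).reshape(-1,1,2),s['K'],s['Dc']).reshape(-1,2)
    return np.c_[u,np.ones(len(u))]@s['Rw'].T
def plane(s,px,z):
    d=rays(s,px); return s['c']+d*((z-s['c'][2])/d[:,2])[:,None]
def dpts(s,px):
    px=np.array(px); d=rays(s,px); z=s['depth'][px[:,1].astype(int),px[:,0].astype(int)]
    return s['c']+d*z[:,None]
def proj(s,X):
    R=s['Rw'].T; rv,_=cv2.Rodrigues(R); return cv2.projectPoints(np.array(X,float).reshape(-1,3),rv,-R@s['c'],s['K'],s['Dc'])[0].reshape(-1,2)
def cloud(s):
    v,u=np.mgrid[0:420,0:560]; px=np.c_[u.ravel(),v.ravel()]
    return dpts(s,px).reshape(420,560,3)
def save(s,n): cv2.imwrite('pics/'+n,cv2.cvtColor(s['frame'],cv2.COLOR_RGB2BGR))
E
python3 - <<'E'
from h import *
import pickle
for n in ['scene','side','wrist']:
    s=snap(n); save(s,n+'0.png'); print(n,s['c'].round(3),s['Rw'][:,2].round(2),s['K'].round(0).tolist(),(s['depth']>0).mean())
    pickle.dump(s,open(n+'0.pkl','wb'))
print(ctrl.state())
E
```

```text
pics
scene [ 1.326 -0.218  0.703] [-0.76  0.21 -0.61] [[422.0, 0.0, 276.0], [0.0, 422.0, 205.0], [0.0, 0.0, 1.0]] 0.9958843537414966
side [-0.234  0.93   0.855] [ 0.54 -0.64 -0.55] [[528.0, 0.0, 275.0], [0.0, 528.0, 203.0], [0.0, 0.0, 1.0]] 0.9890008503401361
wrist [ 0.271 -0.511  0.373] [-0.24 -0.09 -0.97] [[367.0, 0.0, 283.0], [0.0, 367.0, 211.0], [0.0, 0.0, 1.0]] 0.9962414965986395
{'time': 0.15, 'joint_positions': array([-1.31699344e+00,  2.76474368e-01,  1.50578950e+00, -5.94680400e-07,
        1.36068651e+00, -1.20999741e-01]), 'joint_vel': array([-8.37536003e-04, -2.71291784e-03, -6.54391985e-03,  4.44977284e-04,
        1.29897955e-03, -4.84333214e-05]), 'tau': array([ 2.05504271e-03, -4.17144334e+01, -2.46032953e+01, -6.24357040e-05,
        7.59426533e-03, -7.79322164e-06]), 'position': array([ 0.21040486, -0.534734  ,  0.23064542]), 'tool_rot': array([[ 9.30579879e-01,  3.66088749e-01, -3.41468555e-04],
       [ 3.66088872e-01, -9.30578966e-01,  1.31407875e-03],
       [ 1.63305993e-04, -1.34786309e-03, -9.99999078e-01]]), 'wrist_force': array([ 0.76462886, -0.46881999, -0.32159472]), 'torque': array([ 0.01530931, -0.01733875,  0.01903796]), 'grasp_force': 0.0, 'width': 0.0855305425140889}
```

```bash
python3 - <<'E'
import cv2
a=cv2.imread('pics/scene0.png');b=cv2.imread('pics/side0.png')
cv2.imwrite('pics/s1.png',cv2.resize(a,(800,600)));cv2.imwrite('pics/s2.png',cv2.resize(b,(800,600)))
E
```

```text
(no output)
```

View pics/s1.png

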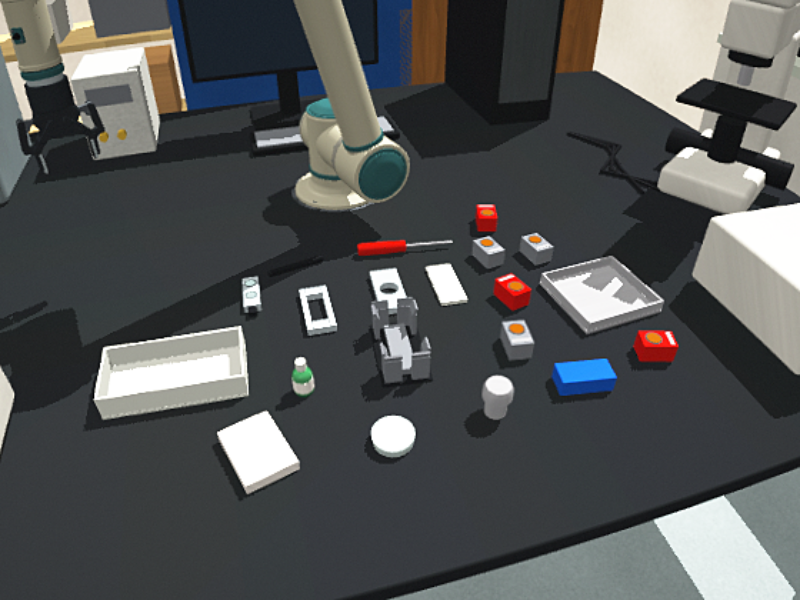

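View pics/s2.png

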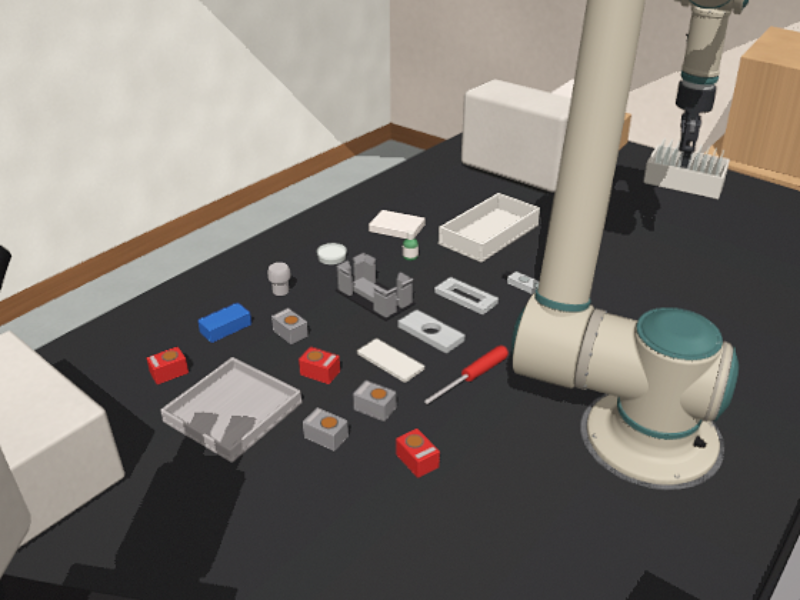

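The scene view shows grey cubes at about (488,250), (537,247) and (517,338). The three red blocks with stripes at (486,217), (512,290) and (656,345) are look-alikes. There is one slider at (251,295). The round insert is at (388,285), the oblong insert at (318,310) and the cradle at (400,340). There are two white slabs: (446,284) is slim like the sheet, while (258,450) is larger and thicker. I'll measure next.

```bash
cat >> h.py <<'E'
def blobs(s,zmin=.004,zmax=.075,amin=40,lim=(.1,1.,-.75,.6),show=True):
    P=cloud(s); x,y,z=P[...,0],P[...,1],P[...,2]
    m=((z>zmin)&(z<zmax)&(x>lim[0])&(x<lim[1])&(y>lim[2])&(y<lim[3])&(s['depth']>0)).astype(np.uint8)
    n,l,st,c=cv2.connectedComponentsWithStats(m,connectivity=4); out=[]
    for i in range(1,n):
        if st[i,4]<amin: continue
        q=l==i; zt=np.percentile(z[q],90); t=q&(z>zt-.004)
        (cx,cy),(w,h),a=cv2.minAreaRect((P[t][:,:2]*1000).astype(np.float32))
        if w<h: w,h,a=h,w,a-90
        out.append((c[i],cx,cy,zt*1000,w,h,a))
        if show: print('px',c[i].round(0),'xy %.0f %.0f top %.1f  %.0fx%.0f ang %.1f'%(cx,cy,zt*1000,w,h,a),'rgb',np.median(s['frame'][t],0).astype(int))
    return out
E
python3 - <<'E'
from h import *
import pickle
for n in ['scene','side']:
    print(n); s=pickle.load(open(n+'0.pkl','rb')); blobs(s)
    P=cloud(s); g=P[...,2][(abs(P[...,0]-.5)<.3)&(abs(P[...,1])<.3)&(P[...,2]<.004)&(P[...,2]>-.01)]; print('table',np.median(g)*1000)
E
```

```text
scene
px [340. 152.] xy 264 283 top 37.7  63x37 ang -17.2 rgb [255  67  40]
px [375. 173.] xy 407 335 top 38.1  62x43 ang 8.1 rgb [213 204 207]
px [342. 176.] xy 393 235 top 37.4  60x41 ang 12.4 rgb [212 203 212]
px [273. 173.] xy 313 31 top 24.6  98x24 ang 84.5 rgb [254  25  13]
px [207. 186.] xy 318 -149 top 13.7  117x16 ang -78.2 rgb [23 24 26]
px [420. 204.] xy 570 393 top 24.8  173x166 ang -85.2 rgb [158 158 158]
px [312. 199.] xy 454 122 top 9.1  121x50 ang -3.0 rgb [255 255 255]
px [278. 231.] xy 609 -15 top 56.6  147x76 ang -5.6 rgb [116 117 120]
px [358. 204.] xy 529 226 top 37.1  61x40 ang 12.9 rgb [255  44  17]
px [176. 206.] xy 396 -244 top 17.2  109x29 ang -3.5 rgb [215 237 235]
px [222. 217.] xy 465 -131 top 14.6  126x52 ang -1.3 rgb [255 255 255]
px [362. 238.] xy 653 178 top 36.7  62x40 ang -7.9 rgb [213 198 206]
px [121. 260.] xy 576 -384 top 42.9  230x125 ang 88.4 rgb [254 254 248]
px [458. 242.] xy 737 400 top 37.5  62x43 ang 68.6 rgb [249  49  22]
px [211. 265.] xy 655 -185 top 62.6  16x16 ang -13.9 rgb [255 255 255]
px [408. 263.] xy 761 247 top 31.2  91x48 ang 8
[... 980 characters left out ...]
51 180 top 37.7  63x41 ang -8.9 rgb [160 152 152]
px [302. 231.] xy 445 13 top 15.8  125x59 ang -2.4 rgb [207 207 205]
px [273. 251.] xy 450 124 top 10.1  122x54 ang -2.7 rgb [236 230 220]
px [117. 255.] xy 733 402 top 38.8  61x43 ang 74.9 rgb [197  63  53]
px [334. 258.] xy 308 35 top 25.4  98x21 ang 85.1 rgb [217  59  53]
px [223. 255.] xy 525 228 top 37.6  62x43 ang 12.4 rgb [198  62  52]
px [162. 285.] xy 568 394 top 25.0  173x165 ang -84.3 rgb [166 160 157]
px [262. 280.] xy 390 235 top 37.3  62x43 ang 8.0 rgb [159 151 151]
px [227. 299.] xy 406 337 top 38.8  61x44 ang 10.0 rgb [159 148 149]
px [292. 316.] xy 262 284 top 38.5  63x41 ang -17.6 rgb [200  62  53]
table -0.08770229498777926
```

The sheet is at (452,123) mm: it measures 120x50 with its top at about 9 mm. The other white slab is 112x81x20, so it is not the sheet. I count three cubes and one slider. Next I'll move above the round insert to look with the wrist camera.

```bash
cat >> h.py <<'E'
def plan(x,y,z,yaw=None):
    """print tool-frame shift (cm) and roll (deg) to TCP target (m), tool x yaw (deg, mod 180)"""
    st=ctrl.state(); R=np.array(st['tool_rot']); p=np.array(st['position'])
    yw=np.degrees(np.arctan2(R[1,0],R[0,0]))
    d=R.T@(np.array([x,y,z])-p)*100
    r=0 if yaw is None else -((yaw-yw+90)%180-90)
    print('t %.1f yaw %.2f  shift cm'%(st['time'],yw),d.round(2),'roll %.2f'%r, 'j6 %.2f'%st['joint_positions'][5])
def wblobs(s,zmin=.004,zmax=.075,amin=150,near=None,rad=.09):
    P=cloud(s); z=P[...,2]
    m=((z>zmin)&(z<zmax)&(s['depth']>0))
    if near is not None: m&=np.hypot(P[...,0]-near[0],P[...,1]-near[1])<rad
    n,l,st,c=cv2.connectedComponentsWithStats(m.astype(np.uint8),connectivity=4)
    for i in range(1,n):
        if st[i,4]<amin: continue
        q=l==i; zt=np.median(z[q&(z>np.percentile(z[q],90)-.004)]); t=(q&(abs(z-zt)<.003)).astype(np.uint8)
        t=cv2.morphologyEx(t,cv2.MORPH_OPEN,np.ones((3,3)))
        cs=cv2.findContours(t,cv2.RETR_EXTERNAL,cv2.CHAIN_APPROX_NONE)[0]
        if not cs: continue
        k=max(cs,key=len).reshape(-1,2)
        X=plane(s,k,zt)[:,:2]*1000
        (cx,cy),(w,h),a=cv2.minAreaRect(X.astype(np.float32))
        if w<h: w,h,a=h,w,a-90
        print('px',c[i].round(0),'xy %.1f %.1f top %.1f  %.1fx%.1f ang %.2f'%(cx,cy,zt*1000,w,h,a),'rgb',np.median(s['frame'][t>0],0).astype(int))
E
python3 - <<'E'
from h import *
import pickle
plan(.43,.0,.26,-2.4)
s=pickle.load(open('wrist0.pkl','rb'));wblobs(s)
print(np.array(s['hand_eye']).round(3))
E
```

```text
t 0.1 yaw 21.47  shift cm [ 40.01 -41.73  -2.87] roll 23.87 j6 -0.12
[[-0.    -0.965 -0.262  0.065]
 [ 1.    -0.    -0.     0.   ]
 [-0.    -0.262  0.965 -0.142]
 [ 0.     0.     0.     1.   ]]
```

move_arm([
  [3.33, -3.48, -0.24, 0, 1],
  [3.33, -3.48, -0.24, 0, 1],
  [3.33, -3.48, -0.24, 0, 1],
  [3.33, -3.48, -0.24, 0, 1],
  [3.33, -3.48, -0.24, 0, 1],
  [3.33, -3.48, -0.24, 0, 1],
  [3.33, -3.48, -0.24, 0, 1],
  [3.33, -3.48, -0.24, 0, 1],
  [3.33, -3.48, -0.24, 0, 1],
  [3.33, -3.48, -0.24, 0, 1],
  [3.33, -3.48, -0.24, 0, 1],
  [3.33, -3.48, -0.24, 0, 1],
  [0, 0, 0, 8, 1],
  [0, 0, 0, 8, 1],
  [0, 0, 0, 8, 1],
  [0, 0, 0, 0, 1],
  [0, 0, 0, 0, 1],
])

```text
time: 2.28
position: [0.4293, -0.0002, 0.26]
tool_rot: [[0.999, -0.042, -0.0], [-0.042, -0.999, -0.0], [-0.0, 0.0, -1.0]]
wrist_force: [0.9, -0.6, 0.0]
width: 0.0855
grasp_force: 0.0
```

```bash
python3 - <<'E'
from h import *
s=snap('wrist'); save(s,'w1.png'); wblobs(s); plan(.445,.013,.1,-2.4)
E
```

```text
px [289.  36.] xy 556.2 -47.4 top 60.0  26.3x5.6 ang -5.63 rgb [141 139 143]
px [552.  43.] xy 530.7 -269.9 top 24.4  22.8x4.6 ang -2.26 rgb [100  97  94]
px [51. 88.] xy 526.0 223.6 top 35.9  59.8x41.0 ang 13.50 rgb [223  67  62]
px [407. 133.] xy 464.2 -132.1 top 13.4  119.5x52.8 ang -1.44 rgb [237 239 240]
px [273. 155.] xy 446.4 8.2 top 13.5  120.1x52.0 ang -3.79 rgb [237 238 240]
px [169. 155.] xy 451.6 120.6 top 7.5  117.4x50.6 ang -3.92 rgb [253 252 251]
px [506. 199.] xy 384.4 -244.9 top 15.6  88.2x31.6 ang -2.34 rgb [199 208 206]
px [ 70. 219.] xy 391.7 231.5 top 35.8  60.1x40.9 ang 10.24 rgb [181 168 172]
px [  5. 217.] xy 388.2 310.1 top 20.5  12.7x4.4 ang -14.03 rgb [71 70 72]
px [417. 265.] xy 321.2 -173.4 top 12.3  66.8x12.9 ang -77.07 rgb [41 40 42]
px [253. 278.] xy 309.7 30.3 top 23.8  98.8x19.4 ang 84.01 rgb [228  61  57]
px [ 51. 315.] xy 272.3 277.5 top 35.7  43.4x40.2 ang -16.75 rgb [208  74  72]
t 2.3 yaw -2.45  shift cm [ 1.5  -1.39 16.  ] roll -0.05 j6 1.45
```

View pics/w1.png

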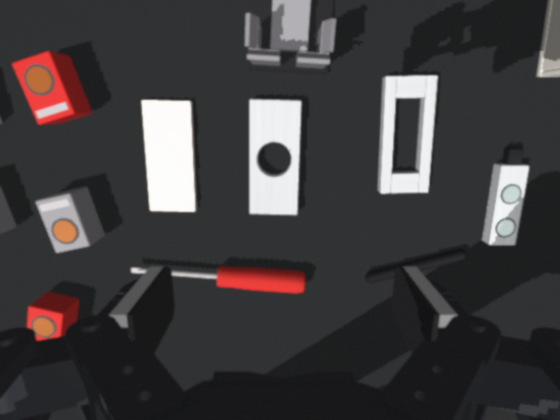

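Wrist view: sheet at (169,155), round insert at (273,155), oblong insert at (407,133) and slider at (510,205) with its windows up and its tab away from the robot. The grey block at (70,219) seems to have a bright end strip like the red ones have, so I'll enlarge it before deciding. Cube candidates are grey (391,232), (407,335) and (652,179).

```bash
python3 - <<'E'
import cv2,numpy as np
w=cv2.imread('pics/w1.png');a=cv2.imread('pics/scene0.png');b=cv2.imread('pics/side0.png')
c=lambda i,x,y,r=28:cv2.resize(i[max(0,y-r):y+r,max(0,x-r):x+r],(260,260),interpolation=cv2.INTER_CUBIC)
cv2.imwrite('pics/crop1.png',np.vstack([np.hstack([c(a,342,176,20),c(a,375,173,20),c(a,362,238,20)]),np.hstack([c(b,262,280,24),c(b,227,299,24),c(w,70,219,38)])]))
E
```

```text
(no output)
```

View pics/crop1.png

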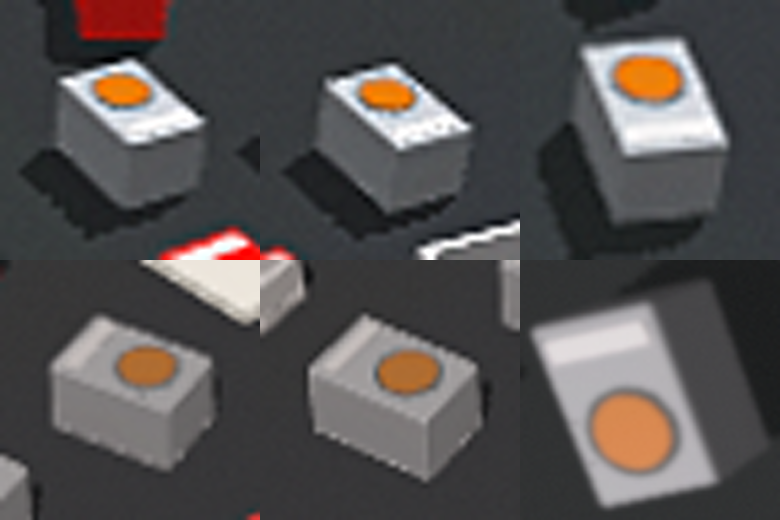

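All three grey blocks are identical: amber window up, and the same pale end strip. They all fit the filter cube description, and the three red ones stay where they are. Now I'll grasp the round insert.

move_arm([
  [1.67, -0.91, 5, 1.35, 1],
  [0, 0, 5, 0, 1],
  [0, 0, 5, 0, 1],
  [0, 0, 5, 0, 1],
  [0, 0, 3, 0, 1],
  [0, 0, 2, 0, 1],
  [0, 0, 1, 0, 1],
  [0, 0, 0, 0, 1],
  [0, 0, 0, 0, 0.2],
  [0, 0, 0, 0, 0.2],
  [0, 0, 0, 0, -1],
  [0, 0, 0, 0, -1],
  [0, 0, 0, 0, -1],
  [0, 0, 0, 0, -1],
  [0, 0, 0, 0, -1],
], newtons=50)

```text
time: 4.2
position: [0.4473, 0.0081, 0.0013]
tool_rot: [[0.998, -0.068, 0.002], [-0.068, -0.998, -0.0], [0.002, 0.0, -1.0]]
wrist_force: [-0.5, -0.7, 5.2]
width: 0.0508
grasp_force: 52.1
```

move_arm([
  [0, 0, -1, 0, -1],
  [0, 0, -3, 0, -1],
  [0, 0, -6, 0, -1],
  [0, 0, -6, 0, -1],
  [0, 0, -6, 0, -1],
  [0, 0, -6, 0, -1],
  [0, 0, -6, 0, -1],
  [0.5, 0, -5, 0, -1],
  [0, 0, 0, 0, -1],
  [0, 0, 0, 0, -1],
  [0, 0, 0, 0, -1],
])

```text
time: 5.58
position: [0.4504, 0.008, 0.3883]
tool_rot: [[0.998, -0.068, -0.004], [-0.068, -0.998, 0.0], [-0.004, -0.0, -1.0]]
wrist_force: [-0.1, 0.3, -1.7]
width: 0.0505
grasp_force: 53.0
```

```bash
python3 - <<'E'
from h import *
import pickle
st=ctrl.state(); print(st['position'],st['width'],st['wrist_force'])
s=snap('wrist'); save(s,'w2.png'); pickle.dump(s,open('w2.pkl','wb')); wblobs(s,amin=80)
P=cloud(s); R=np.array(st['tool_rot']); Q=(P-np.array(st['position']))@R*1000
z=Q[...,2]; m=(abs(z+19)<40)&(abs(Q[...,0])<90)&(abs(Q[...,1])<30)
print('held z tool',np.percentile(z[m],[5,50,95]))
zt=np.median(z[m]); m&=abs(z-zt)<3
for a,b in ((0,1),(1,0)):
    for lo in (-50,-20,20,40): 
        k=m&(abs(Q[...,a]-lo)<5); print(a,lo,k.sum(),np.percentile(Q[k][:,b],[1,99]) if k.any() else '')
E
```

```text
[0.45040462 0.00796074 0.38827015] 0.05051848072983368 [-0.09071572  0.33552024 -1.74545202]
px [138.  17.] xy 640.1 178.2 top 36.0  39.7x36.5 ang 82.96 rgb [167 133 136]
px [297.  47.] xy 538.1 -31.9 top 58.7  27.0x4.7 ang 86.16 rgb [135 132 136]
px [520.  47.] xy 529.7 -288.2 top 43.9  73.7x38.8 ang 48.85 rgb [231 227 221]
px [30. 87.] xy 524.4 325.0 top 25.1  144.4x74.0 ang -36.52 rgb [189 183 184]
px [270.  77.] xy 542.1 12.0 top 60.2  26.8x4.6 ang 86.09 rgb [133 130 134]
px [117. 113.] xy 526.0 223.8 top 36.0  60.5x40.8 ang 13.60 rgb [224  71  64]
px [382. 140.] xy 464.0 -132.7 top 13.4  118.9x52.0 ang -0.63 rgb [236 238 239]
px [198. 157.] xy 453.0 121.3 top 7.4  116.9x50.5 ang -3.90 rgb [253 252 250]
px [460. 187.] xy 384.9 -245.0 top 15.6  89.9x29.9 ang -2.84 rgb [201 212 211]
px [ 59. 204.] xy 407.5 331.8 top 35.7  60.3x42.5 ang 8.27 rgb [179 163 166]
px [130. 210.] xy 391.9 231.4 top 35.7  59.9x41.0 ang 10.07 rgb [179 163 167]
px [393. 240.] xy 315.7 -150.2 top 12.5  116.4x12.4 ang -76.76 rgb [42 41 43]
px [280. 254.] xy 309.0 24.0 top 23.9  86.1x18.7 ang 83.43 rgb [229  62  58]
px [193. 249.] xy 324.1 149.7 top 14.8  57.2x6.6 ang 83.39 rgb [180 173 175]
px [114. 290.] xy 266.6 279.8 top 35.8  54.3x40.4 ang -16.98 rgb [217  71  69]
held z tool [-39.69967869 -12.2369624   -8.74539471]
0 -50 0 
0 -20 2642 [-25.12526763  25.94090241]
0 20 3284 [-25.11970458  25.89489068]
0 40 3922 [-25.10665921  25.93678977]
1 -50 0 
1 -20 6200 [-38.07449399  58.10474413]
1 20 6061 [-38.18444409  58.11298253]
1 40 0
```

View pics/w2.png

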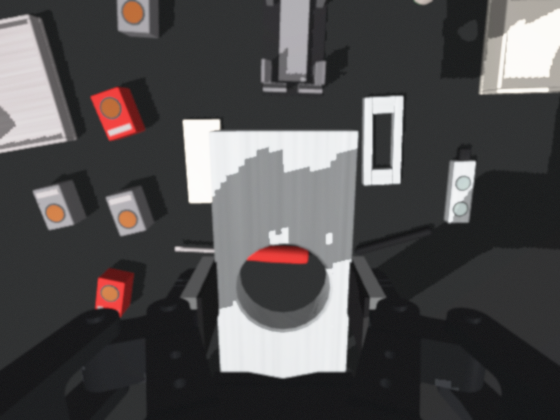

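The insert is held squarely, with its centre at about tool x = -2 mm and y = 0. The cradle's near lips are at pixels (270,85) and (310,85). I'll shift forward to see the whole cradle.

move_arm([
  [2, 0, -1.5, 0, -1],
  [2, 0, -1.5, 0, -1],
  [0, 0, 0, 0, -1],
  [0, 0, 0, 0, -1],
  [0, 0, 0, 0, -1],
])

```text
time: 6.25
position: [0.4904, 0.0052, 0.4194]
tool_rot: [[0.998, -0.068, -0.002], [-0.068, -0.998, 0.0], [-0.002, -0.0, -1.0]]
wrist_force: [0.0, 0.6, -2.8]
width: 0.0505
grasp_force: 53.1
```

```bash
python3 - <<'E'
from h import *
import pickle
st=ctrl.state(); print(st['position'],st['width'])
s=snap('wrist'); pickle.dump(s,open('w3.pkl','wb'));wblobs(s,amin=50,near=(.61,-.015),rad=.12,zmin=.05)
P=cloud(s); z=P[...,2]
c=np.array([.608,-.014])
# seat: points near z=16
m=(abs(z-.0157)<.003)&(np.hypot(P[...,0]-c[0],P[...,1]-c[1])<.075)
m=cv2.morphologyEx(m.astype(np.uint8),cv2.MORPH_OPEN,np.ones((3,3)))
cs=max(cv2.findContours(m,0,1)[0],key=cv2.contourArea).reshape(-1,2)
print('seat',cv2.minAreaRect((plane(s,cs,.016)[:,:2]*1000).astype(np.float32)),np.median(z[m>0]))
y0,x0=0,180; I=s['frame'][0:150,200:400,::-1]; cv2.imwrite('pics/w3.png',cv2.resize(I,(800,600)))
E
```

```text
[0.49041445 0.00524863 0.41938056] 0.05053528087411011
px [273.  16.] xy 680.1 -2.2 top 60.1  27.2x5.6 ang 86.09 rgb [135 134 137]
px [317.  18.] xy 675.4 -45.3 top 59.8  27.4x6.6 ang 82.50 rgb [134 132 136]
px [266. 105.] xy 564.2 23.8 top 60.0  25.4x4.0 ang -4.55 rgb [138 136 140]
px [313. 114.] xy 556.8 -47.6 top 60.0  25.5x5.3 ang -2.52 rgb [135 133 137]
px [275. 120.] xy 542.5 14.9 top 60.0  20.0x3.9 ang 86.10 rgb [129 128 131]
seat ((608.9395141601562, -16.801334381103516), (36.07222366333008, 111.2903060913086), 84.17028045654297) 0.015580325712416077
```

View pics/w3.png

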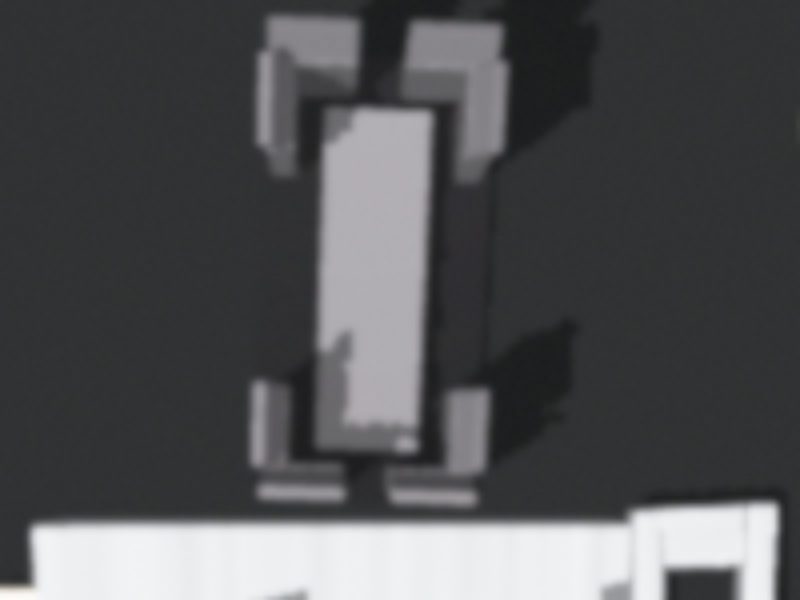

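The seat measures 111x36 mm at (608.9,-16.8), yaw -5.8°, and the lips agree with that. I'll hover just above the lips and compare the insert with the brackets up close.

move_arm([
  [1.74, 0.2, 4.6, 1.9, -1],
  [1.74, 0.2, 4.6, 0, -1],
  [1.74, 0.2, 4.6, 0, -1],
  [1.74, 0.2, 4.6, 0, -1],
  [1.74, 0.2, 4.6, 0, -1],
  [1.74, 0.2, 4.6, 0, -1],
  [1.74, 0.2, 4.6, 0, -1],
  [0, 0, 0, 0, -1],
  [0, 0, 0, 0, -1],
  [0, 0, 0, 0, -1],
])

```text
time: 7.55
position: [0.6122, -0.0205, 0.1005]
tool_rot: [[0.995, -0.1, 0.004], [-0.1, -0.995, -0.001], [0.004, 0.0, -1.0]]
wrist_force: [0.1, 0.5, -1.9]
width: 0.0506
grasp_force: 53.4
```

```bash
cat >> h.py <<'E'
def toolcloud(s,st):
    return (cloud(s)-np.array(st['position']))@np.array(st['tool_rot'])*1000
E
python3 - <<'E'
from h import *
import pickle
st=ctrl.state(); print(st['position'],st['width'],st['wrist_force'])
plan(.6108,-.017,.095,-5.8)
s=snap('wrist'); pickle.dump((s,st),open('w4.pkl','wb')); wblobs(s,amin=50,near=(.61,-.015),rad=.12,zmin=.05,zmax=.066)
cv2.imwrite('pics/w4.png',cv2.resize(s['frame'][:,:,::-1],(800,600)))
E
```

```text
[ 0.61216056 -0.0205216   0.10051137] 0.050569118098346647 [ 0.06118735  0.49926319 -1.91141929]
t 7.5 yaw -5.77  shift cm [-0.17 -0.34  0.55] roll 0.03 j6 1.52
px [230. 114.] xy 680.0 -1.9 top 60.0  28.0x5.6 ang 84.14 rgb [141 139 143]
px [320. 114.] xy 675.5 -46.0 top 60.0  28.0x5.6 ang 84.28 rgb [87 86 88]
px [343. 128.] xy 666.2 -58.3 top 59.5  5.4x1.0 ang 84.30 rgb [82 81 83]
px [204. 151.] xy 660.9 13.6 top 60.1  26.2x5.5 ang -7.00 rgb [151 148 153]
px [215. 344.] xy 557.4 23.9 top 60.0  15.2x4.6 ang -8.84 rgb [132 131 134]
```

View pics/w4.png

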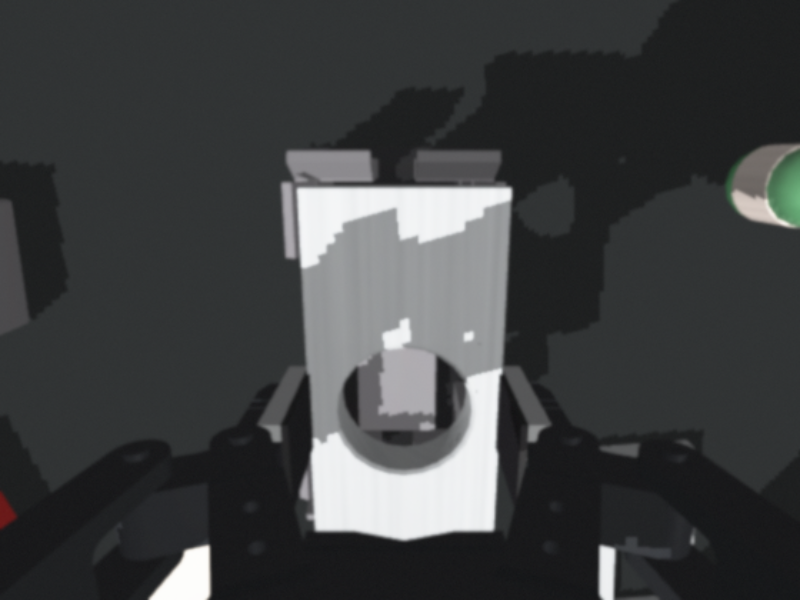

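move_arm([
  [-0.17, -0.34, 1, 0, -1],
  [0, 0, 0, 0, -1],
  [0, 0, 1.5, 0, -1],
  [0, 0, 1, 0, -1],
  [0, 0, 1, 0, -1],
  [0, 0, 1, 0, -1],
  [0, 0, 0, 0, -1],
])

```text
time: 8.48
position: [0.6092, -0.0169, 0.0419]
tool_rot: [[0.995, -0.101, -0.002], [-0.101, -0.995, 0.0], [-0.002, -0.0, -1.0]]
wrist_force: [-0.3, -0.1, -2.4]
width: 0.0504
grasp_force: 53.4
```

```bash
python3 - <<'E'
from h import *
plan(.6108,-.017,.0180,-5.8)
E
```

```text
t 8.5 yaw -5.78  shift cm [ 0.16 -0.01  2.39] roll 0.02 j6 1.53
```

move_arm([
  [0.08, 0, 0.5, 0, -1],
  [0, 0, 0.5, 0, -1],
  [0, 0, 0.5, 0, -1],
  [0, 0, 0.4, 0, -1],
  [0, 0, 0.2, 0, -1],
  [0, 0, 0.2, 0, -1],
  [0, 0, 0, 0, -1],
  [0, 0, 0, 0, -1],
  [0, 0, 0, 0, -1],
])

```text
time: 9.6
position: [0.6109, -0.0171, 0.0202]
tool_rot: [[0.995, -0.101, 0.0], [-0.101, -0.995, -0.0], [0.0, 0.0, -1.0]]
wrist_force: [-0.9, 0.3, -1.8]
width: 0.0505
grasp_force: 53.4
```

Lower the last 2 mm, open partly, then lift away.

move_arm([
  [0, 0, 0.2, 0, -1],
  [0, 0, 0.1, 0, -1],
  [0, 0, 0, 0, -1],
  [0, 0, 0, 0, 0.5],
  [0, 0, 0, 0, 0.7],
  [0, 0, 0, 0, 0.7],
  [0, 0, 0, 0, 0.7],
  [0, 0, -2, 0, 0.7],
  [0, 0, -5, 0, 1],
  [0, 0, -6, 0, 1],
  [0, 0, -6, 0, 1],
  [0, 0, -6, 0, 1],
  [0, 0, 0, 0, 1],
  [0, 0, 0, 0, 1],
])

```text
time: 11.35
position: [0.6104, -0.017, 0.2668]
tool_rot: [[0.995, -0.101, -0.0], [-0.101, -0.995, -0.0], [-0.0, 0.0, -1.0]]
wrist_force: [-0.2, -0.6, -0.2]
width: 0.0854
grasp_force: 0.0
```

```bash
python3 - <<'E'
from h import *
s=snap('wrist'); wblobs(s,amin=50,near=(.61,-.015),rad=.07,zmin=.02,zmax=.034)
print('all');wblobs(s)
plan(.453,.121,.0,-3.9)
E
```

```text
px [282. 175.] xy 610.3 -17.3 top 29.4  119.1x52.0 ang -5.76 rgb [238 239 241]
all
px [151.  18.] xy 767.0 87.3 top 57.4  39.6x26.4 ang 83.82 rgb [223 218 219]
px [325.  10.] xy 763.8 -74.9 top 17.5  57.8x20.3 ang 84.33 rgb [252 253 253]
px [519.  28.] xy 734.8 -268.9 top 19.4  68.2x67.2 ang -75.60 rgb [189 179 172]
px [28. 53.] xy 756.7 222.4 top 29.5  46.8x45.2 ang 80.55 rgb [ 61 118 227]
px [445. 119.] xy 651.4 -185.2 top 64.5  16.4x15.6 ang 0.93 rgb [253 252 250]
px [282. 176.] xy 680.3 -1.8 top 59.6  27.6x5.3 ang 84.17 rgb [136 135 138]
px [534. 180.] xy 578.4 -279.4 top 43.8  122.5x34.8 ang 5.88 rgb [226 222 214]
px [ 95. 154.] xy 652.1 176.3 top 35.9  58.8x40.5 ang -9.12 rgb [177 168 172]
px [ 12. 266.] xy 526.8 304.4 top 24.8  74.3x26.9 ang -17.59 rgb [176 170 171]
px [385. 274.] xy 464.7 -131.6 top 13.4  121.0x52.1 ang -2.20 rgb [237 239 240]
px [ 80. 267.] xy 527.2 223.2 top 35.8  59.8x41.2 ang 13.57 rgb [229  76  74]
px [188. 312.] xy 452.1 120.1 top 7.5  119.8x49.5 ang -4.03 rgb [253 253 251]
px [487. 305.] xy 423.2 -247.0 top 15.0  49.1x30.3 ang 2.35 rgb [140 142 144]
t 11.4 yaw -5.78  shift cm [-16.93 -12.14  26.61] roll -1.88 j6 1.53
```

The round insert is seated: top at 29.4 mm, yaw -5.76°, about 1.5 mm off the pocket's centre. The sheet is next.

move_arm([
  [-4.23, -3.05, 1, 0, 1],
  [-4.23, -3.05, 1, 0, 1],
  [-4.23, -3.05, 1, 0, 1],
  [-4.28, -3.05, 1, 0, 1],
  [0, 0, 5, -1.85, 1],
  [0, 0, 5, 0, 1],
  [0, 0, 5, 0, 1],
  [0, 0, 4, 0, 1],
  [0, 0, 2, 0, 1],
  [0, 0, 1.5, 0, 1],
  [0, 0, 0.2, 0, 1],
  [0, 0, 0, 0, 1],
  [0, 0, 0, 0, 0.2],
  [0, 0, 0, 0, 0.2],
  [0, 0, 0, 0, -1],
  [0, 0, 0, 0, -1],
  [0, 0, 0, 0, -1],
  [0, 0, 0, 0, -1],
], newtons=30)

```text
time: 13.65
position: [0.4546, 0.1215, 0.0009]
tool_rot: [[0.998, -0.068, 0.001], [-0.068, -0.998, 0.0], [0.001, -0.0, -1.0]]
wrist_force: [-1.2, 0.2, 5.9]
width: 0.0485
grasp_force: 30.9
```

move_arm([
  [0, 0, -1, 0, -1],
  [0, 0, -3, 0, -1],
  [0, 0, -4, 0, -1],
  [0, 0, -2.5, 0, -1],
  [4.16, 3.19, 0, 0, -1],
  [4.16, 3.19, 0, 0, -1],
  [4.16, 3.19, 0, 0, -1],
  [4.16, 3.19, 0, 0, -1],
  [0, 0, 0, 1.9, -1],
  [0, 0, 0, 0, -1],
  [0, 0, 0, 0, -1],
  [0, 0, 0, 0, -1],
])

```text
time: 15.15
position: [0.6107, -0.0164, 0.1054]
tool_rot: [[0.995, -0.1, -0.0], [-0.1, -0.995, 0.0], [-0.0, -0.0, -1.0]]
wrist_force: [-0.1, -1.0, -0.3]
width: 0.0487
grasp_force: 31.4
```

```bash
cat >> h.py <<'E'
def held(w):
    st=ctrl.state(); s=snap('wrist'); Q=toolcloud(s,st); z=Q[...,2]
    m=(abs(z+8)<14)&(abs(Q[...,0])<90)&(abs(Q[...,1])<w/2+6)
    zt=np.median(z[m&(abs(Q[...,0]-45)<12)&(abs(Q[...,1])<w/2-2)]); m&=abs(z-zt)<2.5
    f=np.percentile(Q[m&(abs(Q[...,1])<w/2-4)][:,0],99.7)
    print('held: top tool z %.1f front %.1f'%(zt,f))
    for x in (-10,30,45): 
        k=m&(abs(Q[...,0]-x)<4); print(x,np.percentile(Q[k][:,1],[1,99]).round(1) if k.any() else '')
    return s
E
python3 - <<'E'
from h import *
st=ctrl.state(); print(st['position'],st['width'],st['wrist_force'])
s=held(50)
plan(.6118,-.0171,.095,-5.8)
E
```

```text
[ 0.61072575 -0.01639786  0.10535282] 0.04873434203081106 [-0.14936766 -1.012774   -0.34729717]
held: top tool z -6.5 front 56.0
-10 [-23.8  24.7]
30 [-24.1  24.7]
45 [-24.2  24.6]
t 15.2 yaw -5.76  shift cm [0.1  0.05 1.04] roll 0.04 j6 1.53
```

move_arm([
  [0.08, 0.06, 1.5, 0, -1],
  [0, 0, 2, 0, -1],
  [0, 0, 1, 0, -1],
  [0, 0, 1, 0, -1],
  [0, 0, 0.7, 0, -1],
  [0, 0, 0.5, 0, -1],
  [0, 0, 0.3, 0, -1],
  [0, 0, 0, 0, -1],
  [0, 0, 0, 0, -1],
  [0, 0, 0, 0, -1],
])

```text
time: 16.45
position: [0.6124, -0.018, 0.0354]
tool_rot: [[0.995, -0.101, 0.001], [-0.101, -0.995, -0.0], [0.001, 0.0, -1.0]]
wrist_force: [0.8, 0.8, -0.3]
width: 0.0485
grasp_force: 31.4
```

move_arm([
  [-0.05, -0.07, 0.1, 0, -1],
  [0, 0, 0.1, 0, -1],
  [0, 0, 0.1, 0, -1],
  [0, 0, 0.05, 0, -1],
  [0, 0, 0, 0, -1],
  [0, 0, 0, 0, 0.5],
  [0, 0, 0, 0, 0.7],
  [0, 0, 0, 0, 0.7],
  [0, 0, 0, 0, 0.7],
  [0, 0, -2, 0, 0.7],
  [0, 0, -5, 0, 1],
  [0, 0, -6, 0, 1],
  [0, 0, -6, 0, 1],
  [0, 0, -4, 0, 1],
  [0, 0, 0, 0, 1],
  [0, 0, 0, 0, 1],
])

```text
time: 18.45
position: [0.6111, -0.0171, 0.2607]
tool_rot: [[0.995, -0.102, -0.002], [-0.102, -0.995, 0.0], [-0.002, 0.0, -1.0]]
wrist_force: [-0.4, -0.3, -1.0]
width: 0.0857
grasp_force: 0.0
```

```bash
python3 - <<'E'
from h import *
s=snap('wrist'); wblobs(s,amin=50,near=(.61,-.015),rad=.07,zmin=.02,zmax=.042)
print('all');wblobs(s)
plan(.4645,-.1318,.0,-1.7)
E
```

```text
px [283. 178.] xy 609.1 -17.2 top 37.5  117.7x49.9 ang -5.45 rgb [253 253 251]
all
px [149.  18.] xy 767.1 87.5 top 57.6  38.9x24.3 ang 83.76 rgb [223 218 219]
px [326.   9.] xy 763.7 -74.9 top 17.6  57.7x18.2 ang 84.28 rgb [252 253 253]
px [521.  29.] xy 734.7 -267.3 top 19.5  65.6x63.4 ang 16.83 rgb [189 179 172]
px [27. 53.] xy 756.1 220.4 top 29.5  44.9x41.8 ang -9.72 rgb [ 61 118 227]
px [447. 119.] xy 651.5 -185.2 top 64.4  17.2x14.9 ang 84.37 rgb [253 252 250]
px [282. 178.] xy 675.5 -45.8 top 59.7  28.0x5.2 ang 84.19 rgb [137 135 139]
px [536. 181.] xy 578.2 -277.8 top 43.8  122.0x30.3 ang 5.39 rgb [226 222 215]
px [ 92. 155.] xy 652.2 176.4 top 35.8  59.0x40.5 ang -7.92 rgb [178 169 173]
px [ 11. 271.] xy 523.3 303.3 top 24.7  66.3x23.1 ang -17.70 rgb [173 167 168]
px [386. 276.] xy 464.8 -131.3 top 13.4  121.2x52.0 ang -2.20 rgb [237 239 240]
px [ 78. 270.] xy 527.2 223.4 top 35.8  59.9x41.1 ang 13.74 rgb [229  77  74]
px [490. 307.] xy 424.0 -247.3 top 15.0  47.8x29.9 ang 2.45 rgb [142 144 146]
t 18.5 yaw -5.82  shift cm [-13.31  12.9   26.03] roll -4.12 j6 1.53
```

The sheet lies flat and square at (609.1,-17.2), top at 37.5 mm. Next is the oblong insert, which hasn't moved from (464.7,-131.6).

move_arm([
  [-3.33, 3.23, 1, 0, 1],
  [-3.33, 3.23, 1, 0, 1],
  [-3.33, 3.23, 1, 0, 1],
  [-3.32, 3.22, 1, 0, 1],
  [0, 0, 5, -4.3, 1],
  [0, 0, 5, 0, 1],
  [0, 0, 5, 0, 1],
  [0, 0, 4, 0, 1],
  [0, 0, 2, 0, 1],
  [0, 0, 1, 0, 1],
  [0, 0, 0, 0, 1],
  [0, 0, 0, 0, 0.2],
  [0, 0, 0, 0, 0.2],
  [0, 0, 0, 0, -1],
  [0, 0, 0, 0, -1],
  [0, 0, 0, 0, -1],
  [0, 0, 0, 0, -1],
], newtons=50)

```text
time: 20.62
position: [0.467, -0.1324, 0.0028]
tool_rot: [[1.0, -0.027, 0.002], [-0.027, -1.0, -0.001], [0.002, 0.001, -1.0]]
wrist_force: [-1.2, 0.6, 6.1]
width: 0.0504
grasp_force: 52.1
```

```bash
python3 - <<'E'
from h import *
plan(.6118,-.0171,.11,-5.8)
E
```

```text
t 20.6 yaw -1.52  shift cm [ 14.19 -11.9  -10.7 ] roll 4.28 j6 1.18
```

move_arm([
  [0, 0, -1, 0, -1],
  [0, 0, -3, 0, -1],
  [0, 0, -4, 0, -1],
  [0, 0, -2.7, 0, -1],
  [3.55, -2.98, 0, 0, -1],
  [3.55, -2.98, 0, 0, -1],
  [3.55, -2.97, 0, 0, -1],
  [3.54, -2.97, 0, 0, -1],
  [0, 0, 0, 4.28, -1],
  [0, 0, 0, 0, -1],
  [0, 0, 0, 0, -1],
  [0, 0, 0, 0, -1],
])

```text
time: 22.12
position: [0.6109, -0.0174, 0.1088]
tool_rot: [[0.995, -0.101, -0.0], [-0.101, -0.995, -0.0], [0.0, 0.0, -1.0]]
wrist_force: [-0.2, 0.3, -1.5]
width: 0.0501
grasp_force: 52.9
```

```bash
python3 - <<'E'
from h import *
st=ctrl.state(); print(st['position'],st['width'],st['wrist_force'])
s=held(52)
plan(.6118,-.0171,.0405,-5.8)
E
```

```text
[ 0.6108687  -0.0174173   0.10882176] 0.05014020910580493 [-0.21129327  0.26778681 -1.52651507]
held: top tool z -10.5 front 57.1
-10 [-24.9  25.8]
30 [-25.3  25.9]
45 [-25.1  25.6]
t 22.2 yaw -5.83  shift cm [ 0.08 -0.04  6.83] roll -0.03 j6 1.53
```

move_arm([
  [0.05, -0.02, 1.5, 0, -1],
  [0, 0, 2, 0, -1],
  [0, 0, 1, 0, -1],
  [0, 0, 1, 0, -1],
  [0, 0, 0.6, 0, -1],
  [0, 0, 0.2, 0, -1],
  [0, 0, 0, 0, -1],
  [0, 0, 0, 0, -1],
  [0, 0, 0, 0, -1],
])

```text
time: 23.3
position: [0.6121, -0.0169, 0.046]
tool_rot: [[0.995, -0.101, 0.001], [-0.101, -0.995, -0.0], [0.001, 0.0, -1.0]]
wrist_force: [1.0, 0.1, -3.0]
width: 0.0505
grasp_force: 52.9
```

move_arm([
  [-0.05, 0, 0.2, 0, -1],
  [0, 0, 0.1, 0, -1],
  [0, 0, 0.1, 0, -1],
  [0, 0, 0.05, 0, -1],
  [0, 0, 0, 0, -1],
  [0, 0, 0, 0, 0.5],
  [0, 0, 0, 0, 0.7],
  [0, 0, 0, 0, 0.7],
  [0, 0, 0, 0, 0.7],
  [0, 0, -2, 0, 0.7],
  [0, 0, -5, 0, 1],
  [0, 0, -6, 0, 1],
  [0, 0, -6, 0, 1],
  [0, 0, -4, 0, 1],
  [0, 0, 0, 0, 1],
  [0, 0, 0, 0, 1],
])

```text
time: 25.3
position: [0.6107, -0.0167, 0.2702]
tool_rot: [[0.995, -0.101, -0.001], [-0.101, -0.995, 0.0], [-0.001, 0.0, -1.0]]
wrist_force: [-0.7, 0.1, -0.6]
width: 0.0852
grasp_force: 0.0
```

```bash
python3 - <<'E'
from h import *
s=snap('wrist'); save(s,'w5.png'); wblobs(s,amin=50,near=(.61,-.015),rad=.07,zmin=.02,zmax=.056)
print('all');wblobs(s)
plan(.653,.178,.0,-8)
E
```

```text
px [282. 177.] xy 608.9 -16.8 top 51.4  119.3x51.9 ang -5.63 rgb [249 250 251]
all
px [152.  18.] xy 767.9 87.3 top 57.5  39.1x26.6 ang 83.79 rgb [240 236 237]
px [325.  10.] xy 764.2 -75.0 top 17.5  58.3x21.4 ang 84.30 rgb [255 255 255]
px [519.  28.] xy 736.5 -270.0 top 19.5  69.7x68.0 ang -73.77 rgb [215 203 196]
px [29. 54.] xy 756.9 223.9 top 29.5  49.3x45.2 ang 80.43 rgb [ 70 135 243]
px [443. 119.] xy 651.7 -185.1 top 64.4  17.1x15.3 ang 84.43 rgb [255 255 254]
px [282. 176.] xy 675.9 -45.9 top 59.6  26.9x5.4 ang 84.22 rgb [155 153 157]
px [533. 179.] xy 579.1 -286.5 top 43.7  120.3x38.1 ang -0.43 rgb [240 236 230]
px [ 97. 154.] xy 652.2 176.2 top 35.8  58.9x41.1 ang -8.31 rgb [202 191 195]
px [ 12. 262.] xy 531.2 304.9 top 24.8  84.7x29.4 ang -17.64 rgb [201 194 195]
px [ 82. 266.] xy 527.4 223.4 top 35.8  59.8x40.7 ang 13.58 rgb [245  89  86]
px [485. 304.] xy 423.1 -247.1 top 15.2  50.7x30.5 ang 2.29 rgb [159 162 164]
t 25.4 yaw -5.80  shift cm [  2.36 -19.79  26.94] roll 2.20 j6 1.53
```

View pics/w5.png

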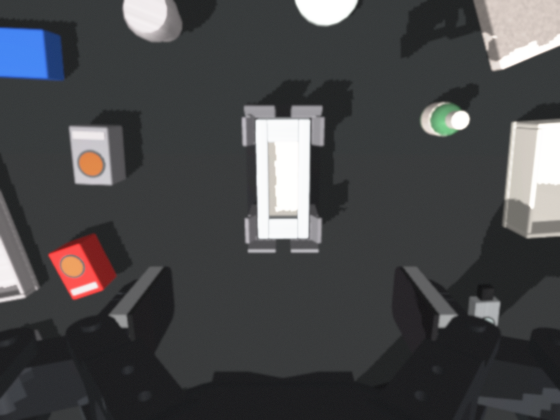

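The stack is complete: tops at 29.4, 37.5 and 51.4 mm, all square, and the picture shows the white sheet through the oblong opening at (285,177). Cube A is at (652.2,176.3), pixel (92,160).

move_arm([
  [0.57, -4.9, 1, 0, 1],
  [0.57, -4.9, 1, 0, 1],
  [0.57, -4.9, 1, 0, 1],
  [0.57, -4.9, 1, 0, 1],
  [0, 0, 5, 2.5, 1],
  [0, 0, 5, 0, 1],
  [0, 0, 5, 0, 1],
  [0, 0, 4, 0, 1],
  [0, 0, 2, 0, 1],
  [0, 0, 0.9, 0, 1],
  [0, 0, 0, 0, 1],
  [0, 0, 0, 0, 0],
  [0, 0, 0, 0, 0],
  [0, 0, 0, 0, -1],
  [0, 0, 0, 0, -1],
  [0, 0, 0, 0, -1],
  [0, 0, 0, 0, -1],
  [0, 0, -2, 0, -1],
  [0, 0, -5, 0, -1],
  [0, 0, -6, 0, -1],
], newtons=50)

```text
time: 27.85
position: [0.6523, 0.1756, 0.1411]
tool_rot: [[0.989, -0.145, -0.005], [-0.145, -0.989, -0.001], [-0.005, 0.002, -1.0]]
wrist_force: [1.2, -0.2, -0.9]
width: 0.0389
grasp_force: 52.3
```

```bash
python3 - <<'E'
from h import *
plan(.576,-.384,.14,-1.6)
for n in ('scene','side'):
    s=snap(n)
    P=cloud(s);z=P[...,2]
    m=(abs(z-.005)<.004)&(abs(P[...,0]-.576)<.075)&(abs(P[...,1]+.384)<.14)
    k=m; m=cv2.morphologyEx((m&(s['frame'].max(2)>90)).astype(np.uint8),cv2.MORPH_OPEN,np.ones((3,3)))
    print(n,cv2.minAreaRect((P[m>0][:,:2]*1000).astype(np.float32)),m.sum())
    blobs(s,zmin=.035,zmax=.05,lim=(.45,.7,-.55,-.25))
E
```

```text
t 27.9 yaw -8.31  shift cm [ 0.54 56.47  0.2 ] roll -6.71 j6 1.88
scene ((576.4810791015625, -387.51812744140625), (217.14906311035156, 122.66834259033203), 88.26985931396484) 1960
px [118. 256.] xy 577 -384 top 45.1  231x125 ang 87.6 rgb [231 231 220]
side ((596.0282592773438, -415.5474853515625), (168.64920043945312, 76.75482940673828), 88.03766632080078) 435
px [335. 156.] xy 576 -381 top 45.7  235x128 ang 87.7 rgb [169 163 154]
```

move_arm([
  [0.12, 5.72, 0, 0, -1],
  [0.12, 5.72, 0, 0, -1],
  [0.12, 5.72, 0, 0, -1],
  [0.12, 5.72, 0, 0, -1],
  [0.12, 5.72, 0, 0, -1],
  [0.12, 5.72, 0, 0, -1],
  [0.12, 5.72, 0, 0, -1],
  [0.12, 5.72, 0, 0, -1],
  [0.12, 5.72, 0, 0, -1],
  [0.12, 5.72, 0, 0, -1],
  [0.12, 5.72, 0, -6.3, -1],
  [0, 0, 0, 0, -1],
  [0, 0, 0, 0, -1],
  [0, 0, 0, 0, -1],
])

```text
time: 29.7
position: [0.5761, -0.4469, 0.1416]
tool_rot: [[0.999, -0.034, -0.001], [-0.034, -0.999, 0.001], [-0.001, -0.001, -1.0]]
wrist_force: [-0.1, 0.1, -1.3]
width: 0.0391
grasp_force: 52.4
```

```bash
python3 - <<'E'
from h import *
st=ctrl.state(); print(st['width'])
s=snap('wrist'); save(s,'w6.png'); wblobs(s,near=(.58,-.38),rad=.17,zmin=.03,zmax=.05)
plan(.574,-.449,.016,-2)
E
```

```text
0.039128522906858074
px [149. 198.] xy 576.1 -386.2 top 44.1  229.6x119.1 ang 88.21 rgb [156 151 145]
t 29.8 yaw -1.92  shift cm [-0.21  0.23 12.59] roll 0.08 j6 0.85
```

View pics/w6.png

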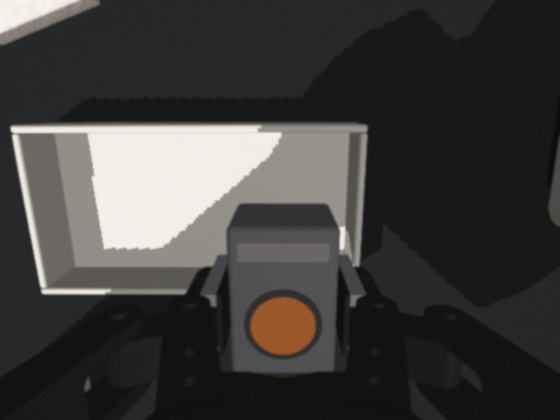

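The picture shows the bin's rim centred at about (190,205), with the held cube over its right end, window up. I'll lower it in the far slot.

move_arm([
  [-0.21, 0.33, 4, 0, -1],
  [0, 0, 3, 0, -1],
  [0, 0, 2.5, 0, -1],
  [0, 0, 1.5, 0, -1],
  [0, 0, 0.8, 0, -1],
  [0, 0, 0.5, 0, -1],
  [0, 0, 0.2, 0, -1],
  [0, 0, 0, 0, -1],
  [0, 0, 0, 0, -1],
  [0, 0, 0, 0, 0.18],
  [0, 0, 0, 0, 0.18],
  [0, 0, 0, 0, 0.18],
  [0, 0, -2, 0, 0.18],
  [0, 0, -4, 0, 0.18],
  [0, 0, -6, 0, 1],
  [0, 0, -6, 0, 1],
  [0, 0, -4, 0, 1],
  [0, 0, 0, 0, 1],
  [0, 0, 0, 0, 1],
])

```text
time: 32.12
position: [0.5735, -0.4515, 0.2373]
tool_rot: [[0.999, -0.035, -0.0], [-0.035, -0.999, 0.0], [-0.0, -0.0, -1.0]]
wrist_force: [0.3, 0.6, -0.8]
width: 0.0849
grasp_force: 0.0
```

```bash
python3 - <<'E'
from h import *
s=snap('wrist'); wblobs(s)
plan(.385,-.245,.14,-2.8)
E
```

```text
px [85. 23.] xy 729.4 -280.3 top 19.5  80.8x50.7 ang -73.88 rgb [245 239 234]
px [504.  96.] xy 658.5 -645.3 top 70.7  98.6x4.1 ang -0.26 rgb [79 76 72]
px [ 13. 109.] xy 649.5 -199.7 top 36.4  24.4x5.5 ang -13.14 rgb [52 80 58]
px [213. 181.] xy 575.5 -385.8 top 43.3  229.7x118.7 ang 88.02 rgb [148 139 133]
px [103. 302.] xy 440.3 -249.0 top 13.4  16.3x15.5 ang -2.44 rgb [19 18 20]
t 32.2 yaw -2.01  shift cm [-19.52 -19.94   9.67] roll 0.79 j6 0.84
```

move_arm([
  [-3.9, -3.99, 1, 0, 1],
  [-3.9, -3.99, 1, 0, 1],
  [-3.9, -3.99, 1, 0, 1],
  [-3.9, -3.99, 1, 0, 1],
  [-3.9, -3.99, 1, 0, 1],
  [0, 0, 5, 0.8, 1],
  [0, 0, 5, 0, 1],
  [0, 0, 4, 0, 1],
  [0, 0, 2.5, 0, 1],
  [0, 0, 1.3, 0, 1],
  [0, 0, 0.4, 0, 1],
  [0, 0, 0, 0, 1],
  [0, 0, 0, 0, 0],
  [0, 0, 0, 0, 0],
  [0, 0, 0, 0, -1],
  [0, 0, 0, 0, -1],
  [0, 0, 0, 0, -1],
  [0, 0, 0, 0, -1],
], newtons=50)

```text
time: 34.42
position: [0.3862, -0.2459, 0.0058]
tool_rot: [[0.999, -0.049, 0.001], [-0.049, -0.999, -0.001], [0.001, 0.001, -1.0]]
wrist_force: [-0.9, 0.7, 5.1]
width: 0.0286
grasp_force: 49.7
```

```bash
python3 - <<'E'
from h import *
print(ctrl.state()['width'],ctrl.state()['position'])
plan(.56,.391,.16,5)
for n in ('scene','side'): blobs(snap(n),zmin=.018,zmax=.03,lim=(.45,.7,.28,.51))
E
```

```text
0.028600515744812594 [ 0.38623576 -0.24585095  0.00577286]
t 34.4 yaw -2.80  shift cm [ 14.25 -64.45 -15.46] roll -7.80 j6 0.90
px [421. 203.] xy 569 394 top 26.5  175x164 ang -85.0 rgb [195 193 195]
px [160. 284.] xy 568 395 top 27.5  171x164 ang -84.5 rgb [179 172 170]
```

move_arm([
  [0, 0, -1, 0, -1],
  [0, 0, -4, 0, -1],
  [0, 0, -5, 0, -1],
  [0, 0, -5.5, 0, -1],
  [1.19, -5.37, 0, 0, -1],
  [1.19, -5.37, 0, 0, -1],
  [1.19, -5.37, 0, 0, -1],
  [1.19, -5.37, 0, 0, -1],
  [1.19, -5.37, 0, 0, -1],
  [1.19, -5.37, 0, 0, -1],
  [1.19, -5.37, 0, 0, -1],
  [1.19, -5.37, 0, 0, -1],
  [1.19, -5.37, 0, 0, -1],
  [1.19, -5.37, 0, 0, -1],
  [1.19, -5.37, 0, 0, -1],
  [1.16, -5.37, 0, -7.8, -1],
  [0, 0, 0, 0, -1],
  [0, 0, 0, 0, -1],
  [0, 0, 0, 0, -1],
])

```text
time: 36.9
position: [0.5594, 0.3896, 0.1602]
tool_rot: [[0.996, 0.086, -0.001], [0.086, -0.996, -0.001], [-0.001, 0.001, -1.0]]
wrist_force: [0.1, 0.5, -1.6]
width: 0.0285
grasp_force: 50.0
```

```bash
python3 - <<'E'
from h import *
st=ctrl.state(); print(st['width'],st['position'])
s=held(30); save(s,'w7.png'); wblobs(s,near=(.57,.39),rad=.14,zmin=.018,zmax=.03)
plan(.5605,.391,.011,5)
E
```

```text
0.0285393382230507 [0.55938497 0.38964973 0.16021463]
held: top tool z -8.7 front 60.5
-10 [-14.   14.4]
30 [-14.5  14.9]
45 [-13.8  14.4]
px [280. 155.] xy 568.5 391.6 top 25.2  169.1x158.4 ang -84.78 rgb [196 189 191]
t 37.0 yaw 4.91  shift cm [ 0.11 -0.13 14.93] roll -0.09 j6 1.99
```

View pics/w7.png

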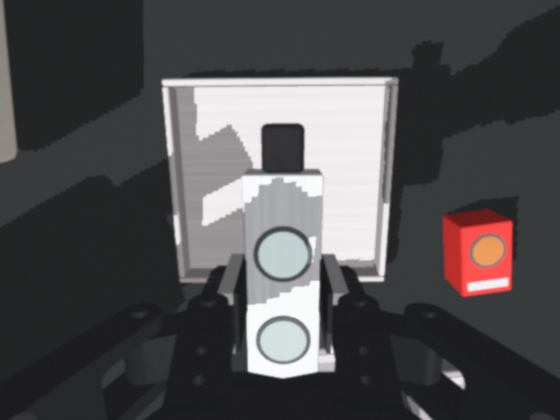

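The slider is held over the tray, windows up and aligned, with the tray rim spanning columns 163-397. I'll lower it.

move_arm([
  [0.1, -0.1, 5, 0, -1],
  [0, 0, 4, 0, -1],
  [0, 0, 3, 0, -1],
  [0, 0, 1.5, 0, -1],
  [0, 0, 0.8, 0, -1],
  [0, 0, 0.4, 0, -1],
  [0, 0, 0.1, 0, -1],
  [0, 0, 0, 0, -1],
  [0, 0, 0, 0, -1],
  [0, 0, 0, 0, 0.1],
  [0, 0, 0, 0, 0.1],
  [0, 0, 0, 0, 0.1],
  [0, 0, -2, 0, 0.1],
  [0, 0, -4, 0, 0.1],
  [0, 0, -6, 0, 1],
  [0, 0, -6, 0, 1],
  [0, 0, -4, 0, 1],
  [0, 0, 0, 0, 1],
  [0, 0, 0, 0, 1],
])

```text
time: 39.33
position: [0.5601, 0.3918, 0.2311]
tool_rot: [[0.996, 0.087, -0.001], [0.087, -0.996, -0.001], [-0.001, 0.001, -1.0]]
wrist_force: [0.6, -0.3, -1.6]
width: 0.0858
grasp_force: 0.0
```

```bash
python3 - <<'E'
from h import *
s=snap('wrist'); wblobs(s,zmin=.015,zmax=.024,near=(.57,.39),rad=.06); wblobs(s)
plan(.4075,.332,.14,8.5)
E
```

```text
px [282. 173.] xy 568.4 392.9 top 20.6  106.2x29.9 ang 5.08 rgb [242 243 244]
px [44. 76.] xy 647.0 599.6 top 70.5  32.2x4.3 ang 1.30 rgb [142 137 131]
px [298.   7.] xy 711.2 387.6 top 35.1  26.6x8.3 ang -84.96 rgb [252  79  77]
px [496.   3.] xy 732.2 211.3 top 27.8  13.1x3.1 ang -84.36 rgb [ 56 105 203]
px [283. 167.] xy 568.5 392.0 top 24.6  170.6x158.9 ang -85.02 rgb [218 211 212]
px [444. 227.] xy 527.0 226.4 top 35.7  60.3x39.3 ang 13.01 rgb [247  87  85]
px [323. 323.] xy 407.8 334.5 top 35.7  60.7x39.8 ang 8.72 rgb [197 187 191]
px [398. 346.] xy 392.2 246.6 top 35.4  47.7x15.0 ang 9.90 rgb [187 177 182]
t 39.4 yaw 4.99  shift cm [-15.67   4.6    9.08] roll -3.51 j6 1.99
```

move_arm([
  [-3.92, 1.11, 1, 0, 1],
  [-3.92, 1.11, 1, 0, 1],
  [-3.92, 1.11, 1, 0, 1],
  [-3.92, 1.11, 1, 0, 1],
  [0, 0, 5, -3.5, 1],
  [0, 0, 5, 0, 1],
  [0, 0, 4, 0, 1],
  [0, 0, 2.5, 0, 1],
  [0, 0, 1.2, 0, 1],
  [0, 0, 0.4, 0, 1],
  [0, 0, 0, 0, 1],
  [0, 0, 0, 0, 0],
  [0, 0, 0, 0, 0],
  [0, 0, 0, 0, -1],
  [0, 0, 0, 0, -1],
  [0, 0, 0, 0, -1],
  [0, 0, 0, 0, -1],
  [0, 0, -2, 0, -1],
  [0, 0, -5, 0, -1],
  [0, 0, -6, 0, -1],
], newtons=50)

```text
time: 41.88
position: [0.4072, 0.3335, 0.141]
tool_rot: [[0.989, 0.148, -0.003], [0.148, -0.989, -0.002], [-0.004, 0.002, -1.0]]
wrist_force: [1.0, 0.7, -1.5]
width: 0.0393
grasp_force: 51.4
```

```bash
python3 - <<'E'
from h import *
plan(.576,-.386,.14,-1.9)
for n in ('scene','side'): blobs(snap(n),lim=(.2,.8,-.53,.5),zmin=.006)
E
```

```text
t 41.9 yaw 8.49  shift cm [ 6.07 73.65  0.2 ] roll 10.39 j6 1.98
px [340. 152.] xy 265 283 top 37.7  60x37 ang -16.7 rgb [255  69  43]
px [342. 176.] xy 393 235 top 37.2  64x41 ang 8.7 rgb [215 190 197]
px [273. 173.] xy 309 32 top 24.6  98x25 ang 85.2 rgb [254  25  14]
px [206. 185.] xy 318 -149 top 14.3  118x16 ang -75.2 rgb [26 27 29]
px [420. 204.] xy 570 393 top 25.3  174x166 ang -84.2 rgb [196 198 199]
px [358. 203.] xy 528 227 top 37.2  60x41 ang 7.4 rgb [241  43  19]
px [280. 238.] xy 609 -14 top 57.6  148x77 ang -6.0 rgb [113 115 120]
px [116. 261.] xy 576 -384 top 43.2  231x125 ang 87.8 rgb [236 231 229]
px [459. 241.] xy 736 401 top 37.5  61x43 ang 71.7 rgb [252  50  23]
px [211. 264.] xy 654 -185 top 62.7  15x15 ang 77.9 rgb [255 255 255]
px [409. 263.] xy 761 248 top 31.2  92x48 ang 80.6 rgb [ 40 158 254]
px [348. 277.] xy 776 89 top 59.1  39x39 ang 22.3 rgb [249 249 249]
px [179. 311.] xy 759 -269 top 21.1  110x81 ang 17.4 rgb [255 255 255]
px [274. 300.] xy 777 -75 top 19.3  64x46 ang -89.8 rgb [255 255 255]
px [343. 157.] xy 575 -385 top 43.6  245x126 ang 88.1 rgb [201 195 186]
px [281. 161.] xy 648 -180 top 40.8  28x28 ang -68.2 rgb [117 172 126]
px [239. 176.] xy 767 -90 top 19.8  57x18 ang -42.7 rgb [218 220 213]
px [263. 199.] xy 608 -14 top 56.3  151x80 ang -6.3 rgb [143 140 140]
px [193. 194.] xy 774 96 top 58.6  42x29 ang -42.9 rgb [195 188 186]
px [374. 223.] xy 313 -145 top 14.7  118x13 ang -76.4 rgb [39 38 39]
px [156. 225.] xy 759 249 top 31.6  90x49 ang 85.6 rgb [ 56 115 197]
px [117. 255.] xy 734 402 top 38.5  62x44 ang 76.3 rgb [197  63  53]
px [334. 258.] xy 308 33 top 25.0  99x21 ang 81.1 rgb [219  61  54]
px [162. 285.] xy 567 394 top 25.9  172x165 ang -85.0 rgb [172 170 167]
px [169. 269.] xy 603 346 top 8.1  46x17 ang -45.5 rgb [195 188 186]
px [262. 280.] xy 390 236 top 37.5  63x42 ang 7.3 rgb [159 150 151]
px [292. 316.] xy 262 284 top 38.6  62x40 ang -15.0 rgb [201  63  53]
```

move_arm([
  [0.467, 5.665, 0, 0, -1],
  [0.467, 5.665, 0, 0, -1],
  [0.467, 5.665, 0, 0, -1],
  [0.467, 5.665, 0, 0, -1],
  [0.467, 5.665, 0, 0, -1],
  [0.467, 5.665, 0, 0, -1],
  [0.467, 5.665, 0, 0, -1],
  [0.467, 5.665, 0, 0, -1],
  [0.467, 5.665, 0, 0, -1],
  [0.467, 5.665, 0, 0, -1],
  [0.467, 5.665, 0, 0, -1],
  [0.467, 5.665, 0, 0, -1],
  [0.467, 5.665, 0, 5.2, -1],
  [0, 0, 0, 5.2, -1],
  [0, 0, 0, 0, -1],
  [0, 0, 0, 0, -1],
  [0, 0, 0, 0, -1],
])

```text
time: 44.1
position: [0.5771, -0.3841, 0.1411]
tool_rot: [[1.0, -0.032, -0.0], [-0.032, -1.0, 0.0], [-0.0, -0.0, -1.0]]
wrist_force: [-0.1, -0.3, -1.9]
width: 0.039
grasp_force: 51.6
```

```bash
python3 - <<'E'
from h import *
st=ctrl.state(); print(st['width'],st['position'])
plan(.576,-.386,.0165,-1.9)
s=snap('wrist'); P=cloud(s); m=(abs(P[...,2]-.041)<.012)
wblobs(s,zmin=.03,zmax=.0425,near=(.574,-.45),rad=.04)
E
```

```text
0.038989802562270894 [ 0.57712396 -0.38414536  0.14105153]
t 44.1 yaw -1.81  shift cm [-0.1   0.19 12.46] roll 0.09 j6 0.91
px [380. 211.] xy 572.3 -451.7 top 40.7  59.3x40.0 ang -2.06 rgb [89 87 87]
```

move_arm([
  [-0.1, 0.1, 4, 0, -1],
  [0, 0, 3, 0, -1],
  [0, 0, 2.5, 0, -1],
  [0, 0, 1.5, 0, -1],
  [0, 0, 0.8, 0, -1],
  [0, 0, 0.5, 0, -1],
  [0, 0, 0.15, 0, -1],
  [0, 0, 0, 0, -1],
  [0, 0, 0, 0, -1],
  [0, 0, 0, 0, 0.16],
  [0, 0, 0, 0, 0.16],
  [0, 0, 0, 0, 0.16],
  [0, 0, -2, 0, 0.16],
  [0, 0, -4, 0, 0.16],
  [0, 0, -6, 0, 1],
  [0, 0, -6, 0, 1],
  [0, 0, 0, 0, 1],
  [0, 0, 0, 0, 1],
])

```text
time: 46.4
position: [0.5758, -0.3859, 0.1965]
tool_rot: [[0.999, -0.033, -0.0], [-0.033, -0.999, 0.0], [-0.0, -0.0, -1.0]]
wrist_force: [-0.6, 1.0, -1.0]
width: 0.0853
grasp_force: 0.0
```

```bash
python3 - <<'E'
from h import *
s=snap('wrist'); 
for y in (-.452,-.385): wblobs(s,zmin=.03,zmax=.0425,near=(.574,y),rad=.04)
plan(.38,.226,.2,10)
E
```

```text
px [361. 193.] xy 572.1 -451.8 top 40.7  58.9x40.0 ang -2.22 rgb [88 86 87]
px [283. 192.] xy 575.1 -386.7 top 40.8  58.6x39.8 ang -1.92 rgb [106  89  86]
t 46.5 yaw -1.90  shift cm [-21.56 -60.47  -0.34] roll -11.90 j6 0.91
```

move_arm([
  [-1.8, -5.04, 0, 0, 1],
  [-1.8, -5.04, 0, 0, 1],
  [-1.8, -5.04, 0, 0, 1],
  [-1.8, -5.04, 0, 0, 1],
  [-1.8, -5.04, 0, 0, 1],
  [-1.8, -5.04, 0, 0, 1],
  [-1.8, -5.04, 0, 0, 1],
  [-1.8, -5.04, 0, 0, 1],
  [-1.8, -5.04, 0, 0, 1],
  [-1.8, -5.04, 0, 0, 1],
  [-1.8, -5.04, 0, 0, 1],
  [-1.8, -5.04, 0, -6, 1],
  [0, 0, 0, -6, 1],
  [0, 0, 0, 0, 1],
  [0, 0, 0, 0, 1],
  [0, 0, 0, 0, 1],
])

```text
time: 48.45
position: [0.3805, 0.2248, 0.1962]
tool_rot: [[0.985, 0.173, -0.001], [0.173, -0.985, -0.001], [-0.001, 0.0, -1.0]]
wrist_force: [0.8, -0.3, 0.7]
width: 0.0853
grasp_force: 0.0
```

```bash
python3 - <<'E'
from h import *
s=snap('wrist'); wblobs(s,near=(.39,.233),rad=.08)
plan(.392,.232,.01,10)
E
```

```text
px [275. 174.] xy 391.4 233.3 top 35.8  59.0x39.7 ang 10.01 rgb [254 253 253]
t 48.5 yaw 9.97  shift cm [ 1.26 -0.51 18.63] roll -0.03 j6 1.77
```

move_arm([
  [1.22, -0.62, 4, 0, 1],
  [0, 0, 5, 0, 1],
  [0, 0, 5, 0, 1],
  [0, 0, 3, 0, 1],
  [0, 0, 1.2, 0, 1],
  [0, 0, 0.4, 0, 1],
  [0, 0, 0, 0, 1],
  [0, 0, 0, 0, 0],
  [0, 0, 0, 0, 0],
  [0, 0, 0, 0, -1],
  [0, 0, 0, 0, -1],
  [0, 0, 0, 0, -1],
  [0, 0, 0, 0, -1],
  [0, 0, -2, 0, -1],
  [0, 0, -5, 0, -1],
  [0, 0, -6, 0, -1],
  [0, 0, 0, 0, -1],
  [0, 0, 0, 0, -1],
], newtons=50)

```text
time: 50.75
position: [0.3903, 0.2334, 0.14]
tool_rot: [[0.985, 0.175, -0.001], [0.175, -0.985, -0.001], [-0.001, 0.0, -1.0]]
wrist_force: [-0.3, -0.6, -2.1]
width: 0.0392
grasp_force: 51.1
```

```bash
python3 - <<'E'
from h import *
print(ctrl.state()['width'])
plan(.577,-.3215,.14,-1.9)
E
```

```text
0.03922333256520916
t 50.8 yaw 10.10  shift cm [8.65e+00 5.79e+01 1.00e-02] roll 12.00 j6 1.78
```

move_arm([
  [0.787, 5.264, 0, 0, -1],
  [0.787, 5.264, 0, 0, -1],
  [0.787, 5.264, 0, 0, -1],
  [0.787, 5.264, 0, 0, -1],
  [0.787, 5.264, 0, 0, -1],
  [0.787, 5.264, 0, 0, -1],
  [0.787, 5.264, 0, 0, -1],
  [0.787, 5.264, 0, 0, -1],
  [0.787, 5.264, 0, 0, -1],
  [0.787, 5.264, 0, 0, -1],
  [0.787, 5.264, 0, 6, -1],
  [0, 0, 0, 6, -1],
  [0, 0, 0, 0, -1],
  [0, 0, 0, 0, -1],
  [0, 0, 0, 0, -1],
])

```text
time: 52.62
position: [0.5777, -0.3202, 0.1402]
tool_rot: [[1.0, -0.032, -0.001], [-0.032, -1.0, 0.001], [-0.001, -0.001, -1.0]]
wrist_force: [0.7, 0.4, -2.0]
width: 0.0388
grasp_force: 51.5
```

```bash
python3 - <<'E'
from h import *
plan(.577,-.3205,.0165,-1.9)
E
```

```text
t 52.6 yaw -1.81  shift cm [-0.06  0.04 12.37] roll 0.09 j6 0.99
```

move_arm([
  [-0.06, 0.05, 4, 0, -1],
  [0, 0, 3, 0, -1],
  [0, 0, 2.5, 0, -1],
  [0, 0, 1.5, 0, -1],
  [0, 0, 0.8, 0, -1],
  [0, 0, 0.4, 0, -1],
  [0, 0, 0.15, 0, -1],
  [0, 0, 0, 0, -1],
  [0, 0, 0, 0, -1],
  [0, 0, 0, 0, 0.16],
  [0, 0, 0, 0, 0.16],
  [0, 0, 0, 0, 0.16],
  [0, 0, -2, 0, 0.16],
  [0, 0, -4, 0, 0.16],
  [0, 0, -6, 0, 1],
  [0, 0, -6, 0, 1],
  [-5, -5, 0, 0, 1],
  [-3, -5, 0, 0, 1],
  [0, 0, 0, 0, 1],
  [0, 0, 0, 0, 1],
])

```text
time: 55.12
position: [0.507, -0.2254, 0.1977]
tool_rot: [[0.999, -0.033, 0.002], [-0.033, -0.999, -0.002], [0.002, 0.002, -1.0]]
wrist_force: [0.4, -0.4, 0.6]
width: 0.0854
grasp_force: 0.0
```

```bash
python3 - <<'E'
from h import *
a,b=snap('scene'),snap('side')
cv2.imwrite('pics/fin.png',cv2.resize(np.vstack([a['frame'][120:330,60:500],b['frame'][120:330,60:500]])[:,:,::-1],(628,600)))
for y in (-.452,-.386,-.321): blobs(a,zmin=.03,zmax=.0425,lim=(.54,.61,y-.024,y+.024))
blobs(a,zmin=.014,zmax=.023,lim=(.51,.625,.34,.44)); blobs(a,zmin=.045,zmax=.054,lim=(.54,.68,-.06,.03)); print(ctrl.state()['time'])
E
```

```text
px [ 91. 260.] xy 574 -449 top 41.9  61x41 ang -2.8 rgb [117 118 119]
px [120. 256.] xy 576 -384 top 41.8  63x40 ang 0.7 rgb [117 119 119]
px [147. 251.] xy 578 -321 top 41.9  62x40 ang -2.8 rgb [143 133 127]
px [420. 203.] xy 569 395 top 22.4  108x33 ang 6.0 rgb [241 251 251]
px [280. 230.] xy 609 -17 top 52.7  137x68 ang -6.8 rgb [255 255 255]
55.225
```

View pics/fin.png

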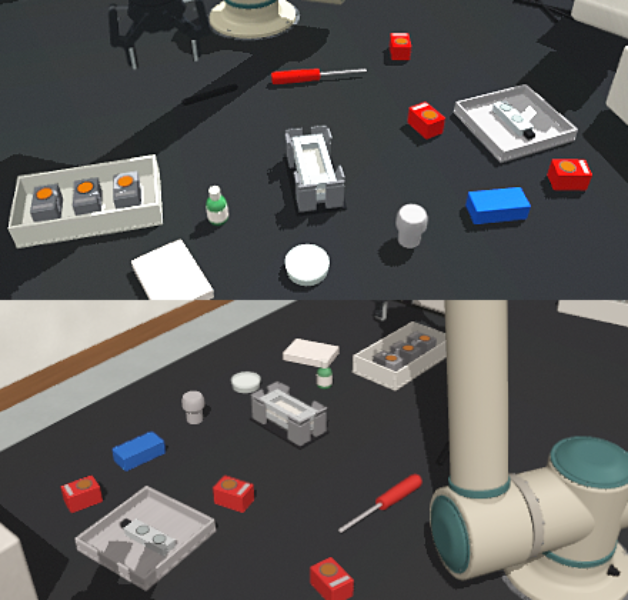

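The three cubes lie in the bin (45-125,195), the slider is in the tray (513,120), the stack is in the cradle (315,165), and everything else is untouched. Handing in.

```bash
python3 -c "
from cell import ctrl
print(ctrl.finish_job())"
```

```text
the job is handed in; nothing more can be done
None
```

The job is handed in at about 55 s: the cradle holds the round insert, then the sheet, then the oblong insert; all three grey filter cubes lie flat in the white bin and the one slider I found lies flat in the steel tray, windows up, with everything else left where it was.

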